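Put a lock case away in the parts drawer

TASK

On the lock-fitting bench, pull the drawer with the straight bar handle all the way out to its stop and gently lay the loose lock case flat on the floor of its empty rear compartment, behind the divider. Leave that drawer fully out, and leave the drawer with the round knob and the other things on the bench as they are.

Things in the scene. Friction and masses are not known exactly. Their poses are not given: they have to be found in the camera images.
- barcab: grey steel bench cabinet, fixed, 250 deep x 190 wide x 84 high, one drawer with a straight bar handle. Origin: on the bench under the middle of its front face; the front faces its own -x (the robot). Steel blanks lie fixed on its top, from 160 behind the front. Drawer: a 45 deep front compartment full of fixed stock, a divider, and an empty rear compartment 155 deep x 148 wide.
- barcab_drawer0 (a joint): how far the bar-handled drawer is pulled out, in m: 0 shut, 0.1736 at its stop; it slides along the cabinet's own -x. Light, with a little friction.
- barcab_drawer0_handle (a point): middle of the bar handle, moves with the drawer, axes as the cabinet's; 46 above the bench, 38 below the cabinet top. Bar 11 thick, 95 long along y, 29 clear behind it. From this point the rear compartment spans x +106 (divider) to +260, y -74 to +74; at the stop it is open to the sky up to x +223. Its floor is at z -24, divider top +12, side walls +16, drawer front +24.
- knobcab: the same cabinet, fixed, same size, but its drawer has a round knob; small brass parts lie fixed on its top. Origin and axes likewise.
- knobcab_drawer0 (a joint): how far the knob drawer is out, in m, 0 shut; leave it alone.
- knobcab_drawer0_handle (a point): the round knob, 28 across, 46 above the bench; the point is 35 in front of the drawer's front; leave it alone.
- lockcase: the loose lock case, a flat steel box 70 (x) x 44 (y) x 18 high, about 0.2 kg, with a brass bolt 20 wide and 10 thick that sticks 12 out of its +x end; keyhole and four screws on its upper face. It lies on the bench in front of the knob cabinet. Origin: centre of the underside of the steel box.
- lockcase_center (a point): centre of the lock case's steel box, 9 above its underside; axes as the lock case's.
- tin: open steel bowl, 90 across, 50 high; origin at the centre of its underside; leave it alone.
- driver: screwdriver lying on the bench; origin at its underside, near its middle; leave it alone.
- partsbox: open cardboard box 140 x 110 x 50 high with steel parts in it; origin at the centre of its underside; leave it alone.
- oilcan: grey can 54 across, 120 high; origin at the centre of its underside; leave it alone.
Not all that is in view belongs to the job. Several things look just like the lockcase: the one meant starts farthest to the robot's right.

How it is judged:
At the end, for the whole second after the job is handed in: the bar drawer is still, within 10 mm of its stop; the lock case rests released in its rear compartment, flat on the floor (centre under 14 mm above it, tilt under 0.15 rad, either face up, any heading); bystanders and knob drawer within 25 mm of their starts (value of joint barcab_drawer0 above 0.1636 m and x of lockcase_center in the frame of barcab_drawer0_handle between 0.107 and 0.262 m and y of lockcase_center in the frame of barcab_drawer0_handle between -0.075 and 0.075 m and z of lockcase_center in the frame of barcab_drawer0_handle between -0.024 and -0.01 m and angle between the z axis of lockcase and the z axis of barcab_drawer0_handle, either way round below 0.15 rad and linear speed of lockcase below 0.02 m/s and velocity of joint barcab_drawer0 between -0.02 and 0.02 m/s); the robot touches nothing.
It fails at once if the bowl, screwdriver, cardboard box or can was moved by more than 25 mm (distance of any of tin, driver, partsbox, oilcan from where it was at the start of the episode above 0.025 m).
It fails at once if the knob drawer was moved by more than 25 mm (distance of knobcab_drawer0_handle from where it was at the start of the episode above 0.025 m).
It fails at once if the lock case was dropped or thrown into the drawer (faster than 0.7 m/s inside it) (x of lockcase_center in the frame of barcab_drawer0_handle between 0.107 and 0.262 m and y of lockcase_center in the frame of barcab_drawer0_handle between -0.075 and 0.075 m and z of lockcase_center in the frame of barcab_drawer0_handle below 0.021 m and linear speed of lockcase above 0.7 m/s).
It also fails if it takes over 64 s, if anything falls off the work surface, if the arm or the gripper's body presses on something with over 40 N, if the wrist force passes 120 N, or if a joint passes its speed limit or range.

ROBOT

A 7-joint arm with a two-finger parallel gripper is mounted at the origin on the work surface. World frame = base frame: x ahead of the robot, y to its left, z up, the work surface at z = 0. Lengths are in m, angles in rad, forces in N, time in s.
With the tool pointing down it reaches from about 0.4 to 0.85 m from the base axis. Payload 4.5 kg.
Tool frame: the origin (TCP) lies between the finger pads; the fingertips stand 11 mm ahead of it and the grasp point (between the pads) lies 8 mm behind it (r.tip_reach is the distance from the TCP to the fingertips, in m); x points along the fingers, y is the direction in which the jaws open and shut, and the axes are right-handed (so a half turn about x gives the same grasp; the last joint's range is limited). The gripper opens to 88 mm and grips with 3 to 60 N. Pads are 18 mm wide; open, the fingers measure 123 mm over their backs; the gripper's body (75 mm by 187 mm) begins 45 mm behind the grasp point.
Start: joints at [-1.074, 0.689, -0.195, 1.565, 0.157, 0.902, -0.215], TCP at [0.279, 0.559, 0.25] pointing down, gripper open.
Joint ranges: [-3.01, 3.01], [-0.46, 2.08], [-1.47, 1.51], [0.13, 2.56], [-1, 4.14], [0.04, 2.09], [-2.66, 2.66]. Speed limits (rad/s): [2.57, 2.57, 3.14, 3.14, 3.14, 3.14, 3.14].

INTERFACE

Orientations are given as a unit quaternion [x, y, z, w].
In Python, from plant import r gives the robot as it stands.
- The arm moves only by the tool drive_tool, never from a script. Its argument "deltas" is a list of rows, each a list of 3 entries, a list of its own where there are three numbers: the turn, a rotation vector about the tool's x, y, z in degrees, then the shift along the tool's x, y, z in cm, then the finger opening in cm, from 0 to 8.81. A call has 1 to 12 rows; each row shifts and turns the commanded pose from where the row before left it, along the tool's axes as they then stand; what a row does not reach is not made up. A row lasts 1/12 s, in which the tool goes at most 41.7 mm and 7.16 degrees, less where a joint would pass 70% of its speed; a pose out of reach is approached as far as the arm can. A call is refused whole if a number of a shift passes 4.17 or a number of a turn 7.16, either way. A call with a gripper value outside its range is refused whole. The fingers move at their own pace and stop on an object; "force" is the grip in N (left out, the last holds). Time passes only in rows, so rows that do not move let the fingers close. It gives the time, the measured TCP pose, the force and the opening at its end, in the units of the state.
- r.get_state(): the state, without advancing time (a new reading comes with each control period).
- r.snapshot(name): name is "scene" or "side" or "wrist"; returns a dict with "color" (420x560x3 uint8, red, green, blue), "fov_y" (degrees; the focal length in pixels is half the picture's height over the tangent of half this angle, whatever the lens; pixels are square), "cx", "cy" (the principal point, pixels), "extrinsics" (4x4, takes a point from world to camera coordinates); the wrist camera has in their place "tool_from_camera" (4x4, takes a point from camera to tool coordinates, whose origin is the TCP and whose axes are the tool frame's). Camera axes: x right, y up, looking along -z (the intrinsics and any distortion apply to the point x, -y, -z); pixel columns grow to the right and rows downward; lengths in m; the calibration is good to about 2 mm. A picture is of the moment at which its call begins: read the wrist's pose just before it. There is no depth.
- r.finish_job(): hands the job in, once; it reports no verdict.
The state is a dict: "clock": time; "q": joint angles; "qd": joint speeds; "joint_torque": joint torques, N m; "tool_pos": TCP position; "eef_rot": TCP orientation; "contact_force": force on the tool from outside, world axes, zero at the start; "moment": the same for the moment, N m; "opening": opening from 0.0 (shut) to 1.0 (fully open).
Only numpy, scipy, OpenCV 4.12 (cv2) and the standard library are available. Lean on these libraries where they do the work, as an engineer would, in place of code of your own. Each camera call takes 0.05 s, during which the arm holds its last target. There are 200 camera calls.

## Working session

There is one attempt and no reset: what is moved stays moved. The work goes in short steps, Python scripts to look and compute and a tool call to move; the robot and the scene stay as the last step left them, time stands still between calls to the robot, and variables do not carry over. Pictures are saved under pics/ and viewed, about 8 in all and at most 12, crops included, and the job is handed in when it is done.

Besides the shell and the picture viewer there is one more tool, called after "Request:" as name(argument=value, ...), one argument or row to a line, values as JSON. drive_tool: Moves the arm, as the interface text tells. Its arguments: {"type":"object","properties":{"deltas":{"type":"array","items":{"type":"array"}},"force":{"type":"number"}},"required":["deltas"]}

```bash
mkdir -p pics; cat > h.py <<'E'
import numpy as np, cv2
from scipy.spatial.transform import Rotation as R
from plant import r
def snap(n,f):
    s=r.get_state(); d=r.snapshot(n)
    if 'extrinsics' in d: T=np.linalg.inv(np.array(d['extrinsics']))
    else:
        W=np.eye(4); W[:3,:3]=R.from_quat(s['eef_rot']).as_matrix(); W[:3,3]=s['tool_pos']; T=W@np.array(d['tool_from_camera'])
    cv2.imwrite('pics/%s.png'%f,d['color'][:,:,::-1])
    np.savez('pics/%s.npz'%f,T=T,fov=d['fov_y'],cx=d['cx'],cy=d['cy'],keys=[k for k in d if k!='color'])
def px(f,u,v,z):
    c=np.load('pics/%s.npz'%f); F=210/np.tan(np.radians(c['fov'])/2)
    d=c['T'][:3,:3]@np.array([(u-c['cx'])/F,-(v-c['cy'])/F,-1]); o=c['T'][:3,3]
    return np.round(o+d*(z-o[2])/d[2],4)
def pj(f,p):
    c=np.load('pics/%s.npz'%f); F=210/np.tan(np.radians(c['fov'])/2)
    q=c['T'][:3,:3].T@(np.array(p)-c['T'][:3,3]); return np.round([c['cx']-F*q[0]/q[2],c['cy']+F*q[1]/q[2]],1)
def st():
    s=r.get_state(); print('t',s['clock'],'p',np.round(s['tool_pos'],4),'F',np.round(s['contact_force'],1),'op',s['opening'],'q',np.round(s['q'],2)); print(np.round(R.from_quat(s['eef_rot']).as_matrix(),3))
E
python3 - <<'E'
from h import *
st()
a={}
for n in('scene','side','wrist'):
    snap(n,n+'0'); c=np.load('pics/%s0.npz'%n); print(c['keys'],c['fov'],np.round(c['T'],2).tolist())
E
```

```text
t 0.0 p [0.2788 0.5587 0.2489] F [0.6 0.8 0.4] op 1.00123840634384 q [-1.07  0.69 -0.19  1.57  0.16  0.9  -0.22]
[[-0.001  0.446  0.895]
 [-0.002  0.895 -0.446]
 [-1.    -0.002  0.   ]]
['fov_y' 'cx' 'cy' 'extrinsics'] 42.69866928082994 [[0.83, -0.39, 0.41, 1.26], [0.56, 0.56, -0.61, -1.06], [0.01, 0.73, 0.68, 1.22], [0.0, 0.0, 0.0, 1.0]]
['fov_y' 'cx' 'cy' 'extrinsics'] 48.4045749236372 [[0.79, 0.45, -0.42, 0.06], [-0.62, 0.57, -0.54, -0.71], [-0.01, 0.69, 0.73, 0.94], [0.0, 0.0, 0.0, 1.0]]
['fov_y' 'cx' 'cy' 'tool_from_camera'] 68.08248217339955 [[0.45, -0.86, -0.23, 0.22], [0.89, 0.43, 0.12, 0.59], [-0.0, -0.26, 0.97, 0.38], [0.0, 0.0, 0.0, 1.0]]
```

View pics/scene0.png

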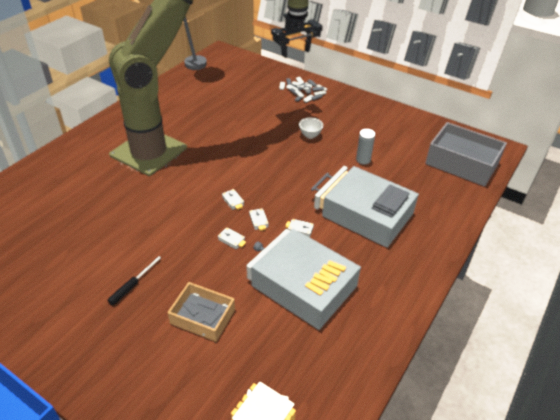

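View pics/side0.png

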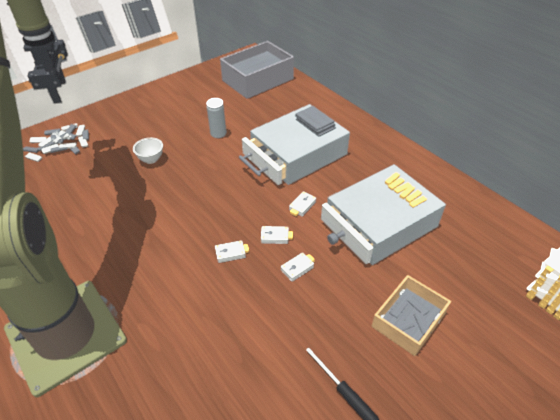

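The scene shows four lock-case look-alikes. Their pixels as scene / side are A (233,199)/(231,252), B (259,219)/(276,235), C (231,238)/(298,266) and D (300,228)/(302,204). C looks farthest right, so I'll compute y for each and view an enlarged crop.

```bash
python3 - <<'E'
from h import *
for n,a,b in [('A',(233,199),(231,252)),('B',(259,219),(276,235)),('C',(231,238),(298,266)),('D',(300,228),(302,204))]:
    print(n,px('scene0',*a,.018),px('side0',*b,.018))
im=cv2.imread('pics/side0.png')
a=cv2.resize(im[225:285,215:325],None,fx=7,fy=7,interpolation=cv2.INTER_CUBIC)[:, :770]
b=cv2.resize(im[100:190,230:360],None,fx=5,fy=5,interpolation=cv2.INTER_CUBIC)
cv2.imwrite('pics/cropC.png',a); cv2.imwrite('pics/cropH.png',b)
E
```

```text
A [ 0.4243 -0.043   0.018 ] [ 0.4173 -0.0478  0.018 ]
B [ 0.5491 -0.0707  0.018 ] [ 0.5414 -0.074   0.018 ]
C [ 0.5262 -0.1871  0.018 ] [ 0.5216 -0.1869  0.018 ]
D [ 0.6776 -0.0303  0.018 ] [ 0.6678 -0.0295  0.018 ]
```

View pics/cropC.png

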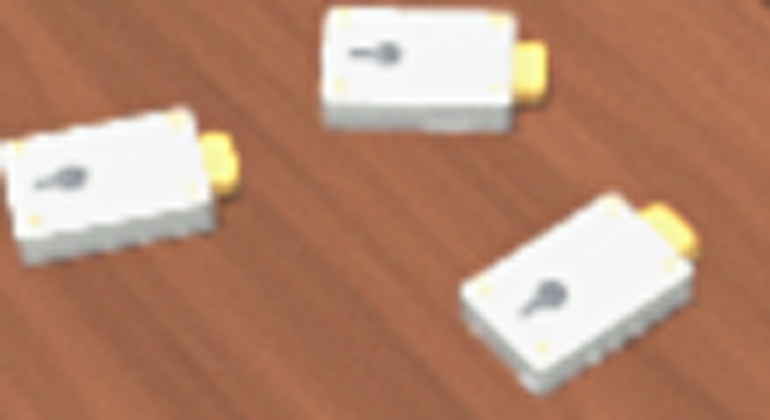

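View pics/cropH.png

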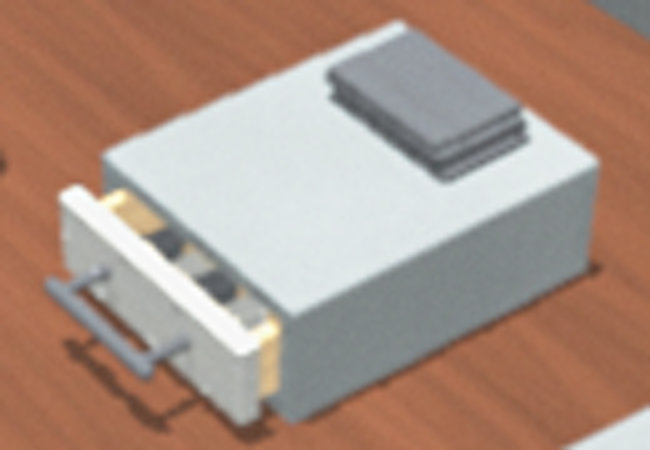

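C is at y −0.187 and the next lowest is B at −0.07, so C is the lock case: a white case with its brass bolt at the right end. The bar drawer is already slightly open, with bar ends at crop (48,285) and (148,370). Next I'll measure the headings.

```bash
python3 - <<'E'
from h import *
f=lambda P,s,o:[(u/s+o[0],v/s+o[1]) for u,v in P]
C=np.array([px('side0',*p,.018) for p in f([(462,290),(614,195),(692,268),(537,372)],7,(215,225))])
print(C,C.mean(0)); d=C[1]-C[0]+C[2]-C[3]; print('yaw case',np.degrees(np.arctan2(d[1],d[0])))
K=np.array([px('side0',*p,.084) for p in f([(103,157),(293,318),(598,160),(403,22)],5,(230,100))]); print(K)
d=K[3]-K[0]+K[2]-K[1];print('yaw cab',np.degrees(np.arctan2(d[1],d[0])),'front mid',K[:2].mean(0))
H=np.array([px('side0',*p,.046) for p in f([(48,285),(148,370)],5,(230,100))]); print(H,H.mean(0), H[0]-H[1])
F=np.array([px('side0',*p,.07) for p in f([(62,190),(243,350)],5,(230,100))]); print('drawer front top',F)
E
```

```text
[[ 0.488  -0.162   0.018 ]
 [ 0.5574 -0.1627  0.018 ]
 [ 0.5576 -0.2049  0.018 ]
 [ 0.4864 -0.2054  0.018 ]] [ 0.52235 -0.18375  0.018  ]
yaw case -0.08150176510435393
[[0.7023 0.2555 0.084 ]
 [0.6978 0.0673 0.084 ]
 [0.9341 0.0658 0.084 ]
 [0.9392 0.251  0.084 ]]
yaw cab -0.7264502443584724 front mid [0.70005 0.1614  0.084  ]
[[0.6312 0.2164 0.046 ]
 [0.6324 0.1182 0.046 ]] [0.6318 0.1673 0.046 ] [-0.0012  0.0982  0.    ]
drawer front top [[0.674  0.26   0.07  ]
 [0.6689 0.0761 0.07  ]]
```

Request:
drive_tool(
  deltas=[
    [[-6.6,0,0],[0,0,0],0],
    [[-6.6,0,0],[0,0,0],0],
    [[-6.6,0,0],[0,0,0],0],
    [[-6.7,0,0],[0,0,0],0],
    [[0,0,0],[0,-2.5,1.8],0],
    [[0,0,0],[0,-2.5,1.8],0],
    [[0,0,0],[0,-2.5,1.8],0],
    [[0,0,0],[0,-2.5,1.8],0],
    [[0,0,0],[0,-2.5,1.8],0],
    [[0,0,0],[0,-2.5,1.8],0],
    [[0,0,0],[0,-2.5,1.8],0],
    [[0,0,0],[0,-2.5,1.8],0],
  ],
  force=20,
)

```text
clock: 1.15
tool_pos: [0.4236, 0.3577, 0.2495]
eef_rot: [-0.0, 0.707, -0.0, 0.707]
contact_force: [0.4, 0.9, -0.4]
opening: 0.117
```

Request:
drive_tool(
  deltas=[
    [[0,0,0],[0,-2.5,1.8],0],
    [[0,0,0],[0,-2.5,1.8],0],
    [[0,0,0],[0,-2.5,1.8],0],
    [[0,0,0],[0,-2.5,1.8],0],
    [[0,0,0],[0,-2.5,1.8],0],
    [[0,0,0],[0,-2.5,1.8],0],
    [[0,0,0],[0,-2.5,1.8],0],
    [[0,0,0],[0,-1.8,1.1],0],
    [[0,0,0],[0,0,0],0],
    [[0,0,0],[0,0,0],0],
  ],
)

```text
clock: 1.98
tool_pos: [0.5602, 0.1649, 0.2493]
eef_rot: [0.001, 0.707, -0.001, 0.707]
contact_force: [-0.5, 1.5, -0.0]
opening: 0.003
```

```bash
python3 - <<'E'
from h import *
st(); snap('wrist','w1')
E
```

```text
t 1.9833 p [0.5602 0.1649 0.2493] F [-0.5  1.5 -0. ] op 0.0029768126670612835 q [-0.14  0.65 -0.38  1.69  0.3   0.86  0.92]
[[-0.001  0.003  1.   ]
 [-0.     1.    -0.003]
 [-1.    -0.    -0.001]]
```

View pics/w1.png

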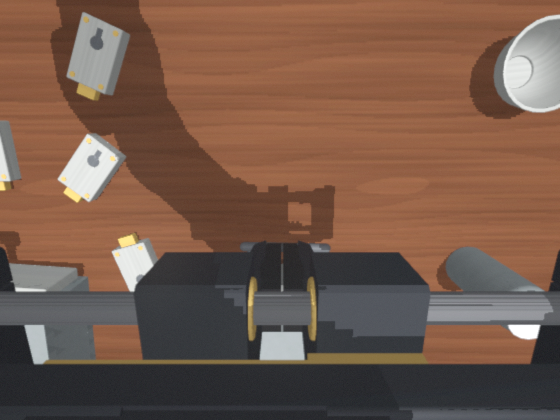

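The wrist view has the robot side at the top. The bar's ends show at (243,247) and (330,248), on either side of the shut fingers. The cases are at the left, and the bowl and can at the right.

```bash
python3 - <<'E'
from h import *
for p in [(241,247),(330,248)]: print(px('w1',*p,.046))
print(pj('side0',[.632,.166,.046]),pj('scene0',[.632,.166,.046]))
im=cv2.imread('pics/scene0.png')
a=cv2.resize(im[160:250,300:430],None,fx=6,fy=6,interpolation=cv2.INTER_CUBIC)
cv2.imwrite('pics/cropS.png',a)
E
```

```text
[0.6314 0.1186 0.046 ]
[0.6331 0.2223 0.046 ]
[249.7 165.5] [319.9 182.1]
```

View pics/cropS.png

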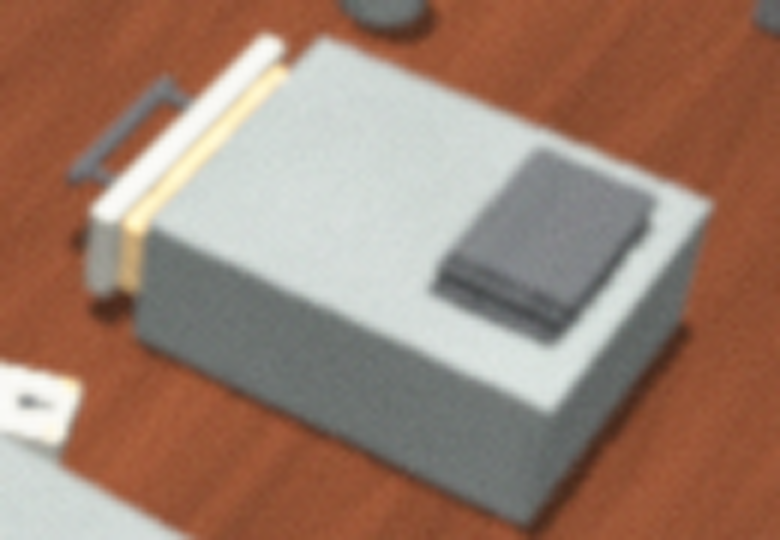

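Request:
drive_tool(
  deltas=[
    [[0,0,0],[0,0.4,2.3],0],
    [[0,0,0],[0,0,2.3],0],
    [[0,0,0],[0,0,2.3],0],
    [[0,0,0],[0,0,2.3],0],
    [[0,0,0],[2.8,0,0],0],
    [[0,0,0],[2.8,0,0],0],
    [[0,0,0],[2.8,0,0],0],
    [[0,0,0],[2.8,0,0],0],
    [[0,0,0],[2.8,0,0],0],
    [[0,0,0],[1.0,0,0],0],
    [[0,0,0],[0,0,0],0],
    [[0,0,0],[0,0,0],0],
  ],
)

```text
clock: 3.03
tool_pos: [0.6516, 0.1718, 0.1003]
eef_rot: [-0.0, 0.707, 0.001, 0.707]
contact_force: [-0.3, 0.3, 1.3]
opening: 0.005
```

Request:
drive_tool(
  deltas=[
    [[0,0,0],[1.1,0,0],0],
    [[0,0,0],[1.1,0,0],0],
    [[0,0,0],[1.1,0,0],0],
    [[0,0,0],[1.1,0,0],0],
    [[0,0,0],[1.1,0,0],0],
    [[0,0,0],[0,0,0],0],
    [[0,0,0],[0,0,0],0],
  ],
)

```text
clock: 3.62
tool_pos: [0.6513, 0.17, 0.0436]
eef_rot: [-0.0, 0.708, -0.0, 0.706]
contact_force: [-0.4, 0.3, -0.1]
opening: 0.006
```

Request:
drive_tool(
  deltas=[
    [[0,0,0],[0,0,-0.6],0],
    [[0,0,0],[0,0,-1.0],0],
    [[0,0,0],[0,0,-1.0],0],
    [[0,0,0],[0,0,-1.0],0],
    [[0,0,0],[0,0,-1.0],0],
    [[0,0,0],[0,0,-1.0],0],
    [[0,0,0],[0,0,-1.0],0],
    [[0,0,0],[0,0,-1.0],0],
    [[0,0,0],[0,0,-1.0],0],
    [[0,0,0],[0,0,-1.0],0],
    [[0,0,0],[0,0,-1.0],0],
    [[0,0,0],[0,0,-1.0],0],
  ],
)

```text
clock: 4.62
tool_pos: [0.5368, 0.1716, 0.0459]
eef_rot: [0.001, 0.706, 0.001, 0.708]
contact_force: [1.2, 1.6, -0.1]
opening: 0.009
```

Request:
drive_tool(
  deltas=[
    [[0,0,0],[0,0,-0.5],0],
    [[0,0,0],[0,0,-0.5],0],
    [[0,0,0],[0,0,-0.5],0],
    [[0,0,0],[0,0,-0.5],0],
    [[0,0,0],[0,0,-0.5],0],
    [[0,0,0],[0,0,0],0],
  ],
)

```text
clock: 5.12
tool_pos: [0.5094, 0.17, 0.0446]
eef_rot: [-0.0, 0.708, -0.0, 0.706]
contact_force: [0.0, 0.3, 0.1]
opening: 0.003
```

Request:
drive_tool(
  deltas=[
    [[0,0,0],[0,0,-0.4],0],
    [[0,0,0],[0,0,-0.4],0],
    [[0,0,0],[0,0,-0.4],0],
    [[0,0,0],[0,0,0],0],
  ],
)

```text
clock: 5.45
tool_pos: [0.4975, 0.17, 0.0446]
eef_rot: [-0.0, 0.708, -0.0, 0.706]
contact_force: [-1.0, 0.8, -0.3]
opening: 0.005
```

```bash
python3 - <<'E'
from h import *
st(); snap('side','side1')
im=cv2.imread('pics/side1.png')[60:260,100:380]
cv2.imwrite('pics/side1c.png',cv2.resize(im,None,fx=2.8,fy=2.8,interpolation=cv2.INTER_CUBIC))
E
```

```text
t 5.45 p [0.4975 0.17   0.0446] F [-1.   0.8 -0.3] op 0.004528811155899659 q [-0.32  0.91 -0.15  1.99  0.46  0.28  0.71]
[[-0.002 -0.     1.   ]
 [-0.001  1.     0.   ]
 [-1.    -0.001 -0.002]]
```

View pics/side1c.png

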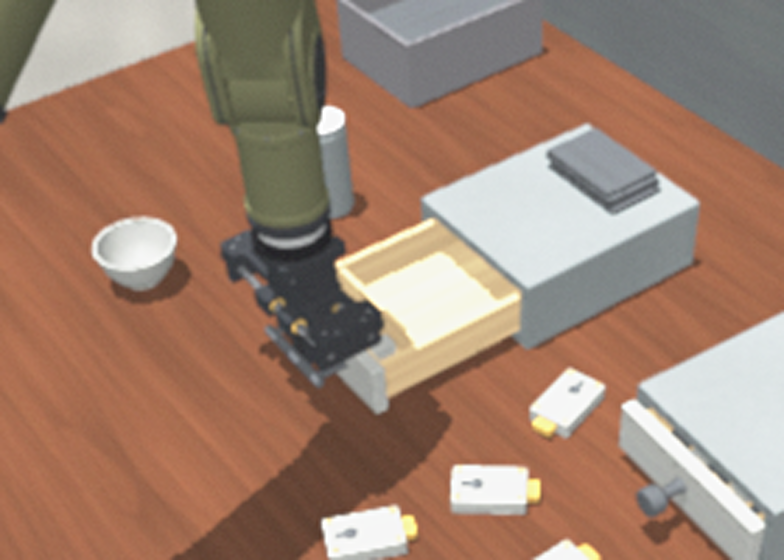

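The drawer is following and the rear compartment is open and empty. There is no stop force yet, so I'll keep pulling.

Request:
drive_tool(
  deltas=[
    [[0,0,0],[0,0,-0.3],0],
    [[0,0,0],[0,0,-0.3],0],
    [[0,0,0],[0,0,-0.3],0],
    [[0,0,0],[0,0,0],0],
  ],
)

```text
clock: 5.83
tool_pos: [0.494, 0.1702, 0.045]
eef_rot: [0.002, 0.704, -0.0, 0.71]
contact_force: [9.2, -1.6, -6.7]
opening: 0.004
```

Request:
drive_tool(
  deltas=[
    [[0,0,0],[0,0,-0.3],0],
    [[0,0,0],[0,0,-0.3],0],
    [[0,0,0],[0,0,-0.3],0],
    [[0,0,0],[0,0,0],0],
  ],
)

```text
clock: 6.17
tool_pos: [0.4936, 0.1703, 0.0454]
eef_rot: [0.004, 0.699, -0.0, 0.715]
contact_force: [23.7, -4.3, -16.1]
opening: 0.009
```

At the stop. Now I'll back off, lift and go over the case with the gripper open.

Request:
drive_tool(
  deltas=[
    [[0,0,0],[0,0,1.0],0],
    [[0,0,0],[0,0,1.0],0],
    [[0,0,0],[0,0,0],0],
    [[0,0,0],[-1.0,0,0],0],
    [[0,0,0],[-2.5,0,0],0],
    [[0,0,0],[-3.0,0,0],0],
    [[0,0,0],[-3.0,0,0],0],
    [[0,0,0],[-3.0,0,0],0],
    [[0,0,0],[-3.0,0,0],0],
    [[0,0,0],[-3.0,0,0],0],
    [[0,0,0],[-2.0,0,0],0],
    [[0,0,0],[0,0,0],0],
  ],
)

```text
clock: 7.17
tool_pos: [0.5016, 0.1714, 0.2542]
eef_rot: [0.001, 0.705, 0.001, 0.709]
contact_force: [1.3, -0.0, 0.5]
opening: 0.002
```

Request:
drive_tool(
  deltas=[
    [[0,0,0],[0,-3.3,-0.3],8.5],
    [[0,0,0],[0,-3.3,-0.3],8.5],
    [[0,0,0],[0,-3.3,-0.3],8.5],
    [[0,0,0],[0,-3.3,-0.3],8.5],
    [[0,0,0],[0,-3.3,-0.3],8.5],
    [[0,0,0],[0,-3.3,-0.3],8.5],
    [[0,0,0],[0,-3.3,-0.3],8.5],
    [[0,0,0],[0,-3.3,-0.3],8.5],
    [[0,0,0],[0,-3.3,-0.3],8.5],
    [[0,0,0],[0,-3.3,-0.3],8.5],
    [[0,0,0],[0,-2.5,0],8.5],
    [[0,0,0],[0,0,0],8.5],
  ],
)

```text
clock: 8.17
tool_pos: [0.4682, -0.1907, 0.2487]
eef_rot: [0.002, 0.708, -0.004, 0.706]
contact_force: [0.6, -0.3, -0.2]
opening: 0.882
```

```bash
python3 - <<'E'
from h import *
st(); snap('wrist','w2'); snap('side','side2')
im=cv2.imread('pics/side2.png')[80:210,190:360]
a=cv2.resize(im,None,fx=2.35,fy=2.35,interpolation=cv2.INTER_CUBIC)
w=cv2.resize(cv2.imread('pics/w2.png')[0:300],(560,300))
c=np.zeros((605,800,3),np.uint8)[:600]; c[:300,:560]=w; c[300:600,:400]=a[:300,:400]; cv2.imwrite('pics/both2.png',c); print(a.shape)
E
```

```text
t 8.1667 p [ 0.4682 -0.1907  0.2487] F [ 0.6 -0.3 -0.2] op 0.881665229650249 q [ 0.55  0.56 -0.41  1.91  0.32  0.74  1.52]
[[-0.003  0.009  1.   ]
 [-0.003  1.    -0.009]
 [-1.    -0.003 -0.003]]
(306, 400, 3)
```

View pics/both2.png

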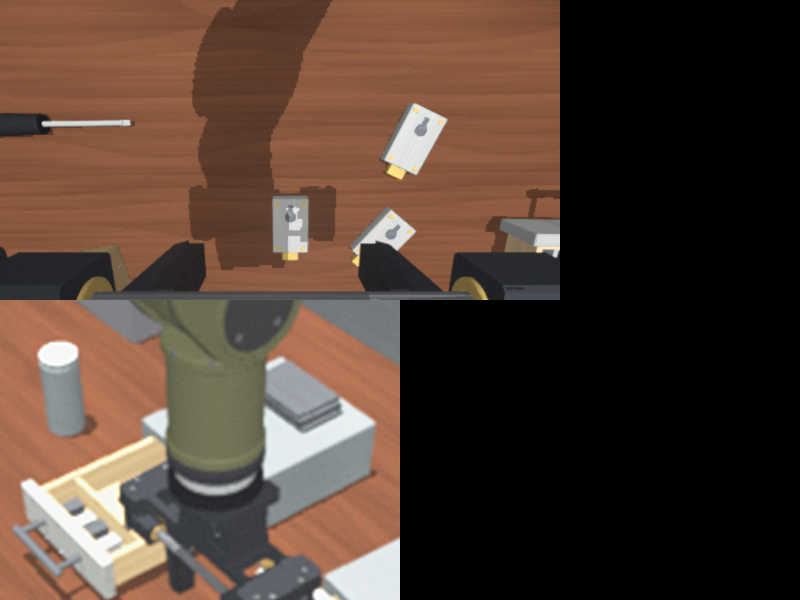

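The wrist view shows the case straight, with top corners about (273,197), (308,197), (308,252) and (273,252). The drawer stays out, with bar ends at crop (18,528) and (65,570).

```bash
python3 - <<'E'
from h import *
C=np.array([px('w2',*p,.018) for p in [(274,197),(308,197),(308,251),(274,251)]]);print(C,C.mean(0))
H=[px('side2',u/2.35+190,(v-300)/2.35+80,.046) for u,v in[(18,528),(65,570)]];print(H,np.mean(H,0))
E
```

```text
[[ 0.4856 -0.1994  0.018 ]
 [ 0.486  -0.1584  0.018 ]
 [ 0.5559 -0.1576  0.018 ]
 [ 0.5555 -0.2005  0.018 ]] [ 0.52075  -0.178975  0.018   ]
[array([0.4863, 0.2183, 0.046 ]), array([0.4909, 0.1212, 0.046 ])] [0.4886  0.16975 0.046  ]
```

Request:
drive_tool(
  deltas=[
    [[0,0,0],[0,0.4,2.6],6.6],
    [[0,0,0],[0,0,2.6],6.6],
    [[0,0,0],[2.8,0,0],6.6],
    [[0,0,0],[2.8,0,0],6.6],
    [[0,0,0],[2.8,0,0],6.6],
    [[0,0,0],[2.8,0,0],6.6],
    [[0,0,0],[2.8,0,0],6.6],
    [[0,0,0],[2.8,0,0],6.6],
    [[0,0,0],[0,0,0],6.6],
    [[0,0,0],[0,0,0],6.6],
  ],
)

```text
clock: 9.1
tool_pos: [0.5218, -0.1783, 0.081]
eef_rot: [-0.0, 0.708, 0.002, 0.706]
contact_force: [0.1, 0.3, 0.2]
opening: 0.747
```

```bash
python3 -c "
from h import *
st()"
```

```text
t 9.1 p [ 0.5218 -0.1783  0.081 ] F [0.1 0.3 0.2] op 0.7467824929593321 q [ 0.4   0.86 -0.26  1.91  0.47  0.44  1.37]
[[-0.003 -0.003  1.   ]
 [ 0.002  1.     0.003]
 [-1.     0.002 -0.003]]
```

Request:
drive_tool(
  deltas=[
    [[0,0,0],[2.0,-0.1,0],6.6],
    [[0,0,0],[2.0,0,0],6.6],
    [[0,0,0],[1.5,0,0],6.6],
    [[0,0,0],[0.8,0,0],6.6],
    [[0,0,0],[0.4,0,0],6.6],
    [[0,0,0],[0,0,0],6.6],
    [[0,0,0],[0,0,0],4.0],
    [[0,0,0],[0,0,0],3.5],
    [[0,0,0],[0,0,0],3.5],
    [[0,0,0],[0,0,0],3.5],
    [[0,0,0],[0,0,0],3.5],
    [[0,0,0],[0,0,0],3.5],
  ],
  force=25,
)

```text
clock: 10.1
tool_pos: [0.5233, -0.1819, 0.0154]
eef_rot: [0.0, 0.707, -0.0, 0.708]
contact_force: [-0.7, -0.1, 6.2]
opening: 0.496
```

Gripped, with an opening of 43.7 mm. Now I'll lift and carry the case over the drawer.

Request:
drive_tool(
  deltas=[
    [[0,0,0],[-1.0,0,0],3.5],
    [[0,0,0],[-2.0,0,0],3.5],
    [[0,0,0],[-3.0,0,0],3.5],
    [[0,0,0],[-3.0,0,0],3.5],
    [[0,0,0],[-3.0,0,0],3.5],
    [[0,0,0],[-3.0,0,0],3.5],
    [[0,0,0],[-2.0,0,0],3.5],
    [[0,0,0],[-1.0,0,0],3.5],
    [[0,0,0],[0,1.5,0.6],3.5],
    [[0,0,0],[0,2.0,0.8],3.5],
    [[0,0,0],[0,2.5,0.8],3.5],
    [[0,0,0],[0,2.5,0.8],3.5],
  ],
)

```text
clock: 11.1
tool_pos: [0.552, -0.0965, 0.194]
eef_rot: [0.001, 0.708, -0.001, 0.706]
contact_force: [0.2, -0.1, -2.9]
opening: 0.496
```

Request:
drive_tool(
  deltas=[
    [[0,0,0],[0,2.5,0.8],3.5],
    [[0,0,0],[0,2.5,0.8],3.5],
    [[0,0,0],[0,2.5,0.8],3.5],
    [[0,0,0],[0,2.5,0.8],3.5],
    [[0,0,0],[0,2.5,0.8],3.5],
    [[0,0,0],[0,2.5,0.8],3.5],
    [[0,0,0],[0,2.5,0.8],3.5],
    [[0,0,0],[0,2.5,0.8],3.5],
    [[0,0,0],[0,2.5,0.8],3.5],
    [[0,0,0],[0,2.0,0.8],3.5],
    [[0,0,0],[0,1.5,0.5],3.5],
    [[0,0,0],[0,0,0],3.5],
  ],
)

```text
clock: 12.1
tool_pos: [0.6372, 0.1685, 0.1937]
eef_rot: [-0.0, 0.708, 0.003, 0.707]
contact_force: [0.6, 0.7, -2.3]
opening: 0.497
```

```bash
python3 - <<'E'
from h import *
st(); snap('side','side3'); snap('scene','scene3')
a=cv2.resize(cv2.imread('pics/side3.png')[60:230,190:380],None,fx=2.1,fy=2.1,interpolation=cv2.INTER_CUBIC)
b=cv2.resize(cv2.imread('pics/scene3.png')[100:270,250:440],None,fx=2.1,fy=2.1,interpolation=cv2.INTER_CUBIC)
cv2.imwrite('pics/both3.png',np.hstack([a,b]))
E
```

```text
t 12.1 p [0.6372 0.1685 0.1937] F [ 0.6  0.7 -2.3] op 0.4973980512163054 q [-0.15  0.81 -0.33  1.5   0.31  0.88  0.99]
[[-0.001 -0.005  1.   ]
 [ 0.004  1.     0.005]
 [-1.     0.004 -0.001]]
```

View pics/both3.png

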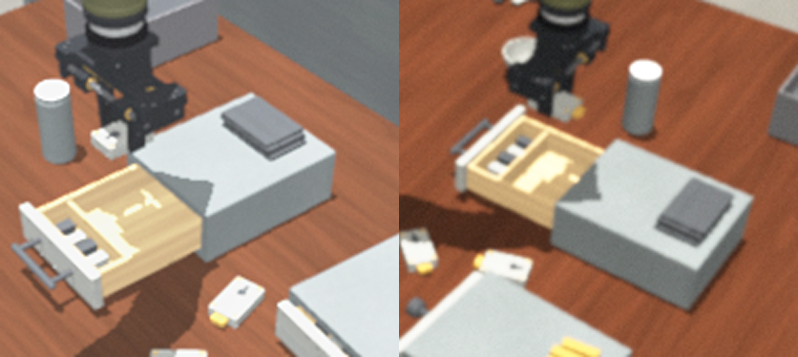

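The case is held above the open rear compartment and the drawer is still fully out, so I'll lower it.

Request:
drive_tool(
  deltas=[
    [[0,0,0],[2.0,0,0.4],3.5],
    [[0,0,0],[2.0,0,0],3.5],
    [[0,0,0],[2.0,0,0],3.5],
    [[0,0,0],[2.0,0,0],3.5],
    [[0,0,0],[2.0,0,0],3.5],
    [[0,0,0],[1.5,0,0],3.5],
    [[0,0,0],[1.0,0,0],3.5],
    [[0,0,0],[1.0,0,0],3.5],
    [[0,0,0],[0.8,0,0],3.5],
    [[0,0,0],[0,0,0],3.5],
    [[0,0,0],[0,0,0],3.5],
  ],
)

```text
clock: 13.12
tool_pos: [0.642, 0.1629, 0.0518]
eef_rot: [0.0, 0.707, -0.0, 0.707]
contact_force: [0.5, -0.4, -1.5]
opening: 0.498
```

Request:
drive_tool(
  deltas=[
    [[0,0,0],[0.5,0.4,0],3.5],
    [[0,0,0],[0.3,0,0],3.5],
    [[0,0,0],[0.3,0,0],3.5],
    [[0,0,0],[0.2,0,0],3.5],
    [[0,0,0],[0,0,0],3.5],
    [[0,0,0],[0,0,0],3.5],
  ],
)

```text
clock: 13.62
tool_pos: [0.6419, 0.167, 0.0386]
eef_rot: [0.0, 0.707, -0.0, 0.707]
contact_force: [0.4, 0.4, -2.8]
opening: 0.498
```

Request:
drive_tool(
  deltas=[
    [[0,0,0],[0.1,0,0],3.5],
    [[0,0,0],[0.1,0,0],3.5],
    [[0,0,0],[0,0,0],3.5],
  ],
)

```text
clock: 13.87
tool_pos: [0.6426, 0.1672, 0.0375]
eef_rot: [0.0, 0.707, -0.0, 0.708]
contact_force: [0.8, -0.9, 2.1]
opening: 0.493
```

Force changed sign, so the case is on the floor. I'll release and lift.

Request:
drive_tool(
  deltas=[
    [[0,0,0],[0,0,0],4.6],
    [[0,0,0],[0,0,0],5.0],
    [[0,0,0],[0,0,0],5.6],
    [[0,0,0],[0,0,0],6.2],
    [[0,0,0],[0,0,0],6.2],
    [[0,0,0],[-1.0,0,0],6.2],
    [[0,0,0],[-2.0,0,0],6.2],
    [[0,0,0],[-3.0,0,0],6.2],
    [[0,0,0],[-3.0,0,0],6.2],
    [[0,0,0],[-3.0,0,0],6.2],
    [[0,0,0],[-3.0,0,0],6.2],
    [[0,0,0],[-3.0,0,0],6.2],
  ],
)

```text
clock: 14.87
tool_pos: [0.6417, 0.1671, 0.2191]
eef_rot: [0.0, 0.707, 0.0, 0.707]
contact_force: [0.4, -0.4, -0.9]
opening: 0.706
```

Request:
drive_tool(
  deltas=[
    [[0,0,0],[0,0,-3.0],6.2],
    [[0,0,0],[0,0,-3.0],6.2],
    [[0,0,0],[0,0,-3.0],6.2],
    [[0,0,0],[0,0,-3.0],6.2],
    [[0,0,0],[0,0,0],6.2],
    [[0,0,0],[0,0,0],6.2],
  ],
)

```text
clock: 15.37
tool_pos: [0.5207, 0.1673, 0.2177]
eef_rot: [-0.001, 0.707, 0.0, 0.707]
contact_force: [0.9, -0.7, 0.2]
opening: 0.705
```

```bash
python3 - <<'E'
from h import *
st(); snap('side','side4'); snap('scene','scene4')
a=cv2.resize(cv2.imread('pics/side4.png')[60:310,190:400],None,fx=1.9,fy=1.9,interpolation=cv2.INTER_CUBIC)
b=cv2.resize(cv2.imread('pics/scene4.png')[90:340,240:450],None,fx=1.9,fy=1.9,interpolation=cv2.INTER_CUBIC)
cv2.imwrite('pics/both4.png',np.hstack([a,b]))
for n in('side','scene'):
    d=cv2.absdiff(cv2.imread('pics/%s0.png'%n),cv2.imread('pics/%s4.png'%n)).max(2)>60
    k,_,s,c=cv2.connectedComponentsWithStats(d.astype(np.uint8)); print(n,[(s[i,:5].tolist()) for i in range(1,k) if s[i,4]>25])
E
```

```text
t 15.3667 p [0.5207 0.1673 0.2177] F [ 0.9 -0.7  0.2] op 0.7052996627880141 q [-0.19  0.64 -0.34  1.83  0.31  0.72  0.87]
[[-0.    -0.002  1.   ]
 [-0.     1.     0.002]
 [-1.    -0.    -0.   ]]
side [[0, 0, 100, 162, 9078], [160, 0, 42, 68, 1502], [176, 58, 65, 86, 2298], [242, 137, 7, 5, 29], [82, 139, 74, 167, 5352], [196, 142, 83, 66, 2910], [24, 152, 39, 59, 1114], [26, 183, 6, 9, 29], [123, 186, 153, 140, 4194], [10, 194, 12, 21, 115], [2, 200, 9, 17, 83], [42, 215, 14, 28, 78], [0, 219, 22, 36, 532], [281, 253, 33, 28, 573], [123, 314, 9, 14, 36], [103, 340, 14, 12, 54], [72, 352, 26, 13, 119]]
scene [[243, 0, 42, 29, 708], [286, 0, 23, 25, 365], [172, 20, 11, 19, 38], [308, 23, 15, 14, 115], [271, 30, 10, 15, 76], [270, 31, 50, 95, 1709], [110, 47, 11, 10, 40], [115, 63, 8, 7, 38], [106, 68, 13, 32, 150], [313, 108, 8, 5, 31], [298, 118, 7, 10, 47], [292, 126, 7, 7, 28], [174, 128, 112, 36, 1562], [172, 146, 12, 7, 43], [276, 150, 72, 54, 1856], [158, 166, 160, 46, 2319], [218, 228, 28, 21, 363]]
```

View pics/both4.png

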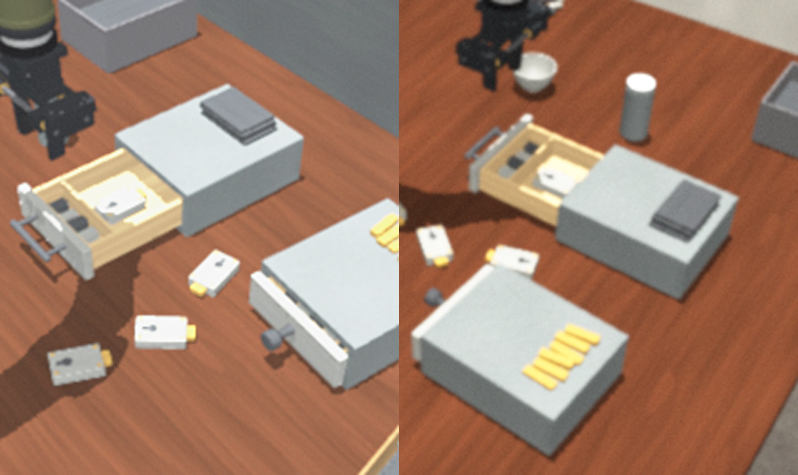

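The case lies flat-looking behind the divider, and the bystanders and knob cabinet look unmoved. I'll take one closer check of the drawer's extension.

```bash
python3 - <<'E'
from h import *
snap('wrist','w4')
a=cv2.resize(cv2.imread('pics/side4.png')[95:205,190:290],None,fx=5,fy=5,interpolation=cv2.INTER_CUBIC)
w=cv2.resize(cv2.imread('pics/w4.png')[60:420,130:430],None,fx=1,fy=1)
c=np.zeros((550,800,3),np.uint8); c[:,:500]=a; c[:360,500:]=w; cv2.imwrite('pics/both5.png',c)
E
```

```text
(no output)
```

View pics/both5.png

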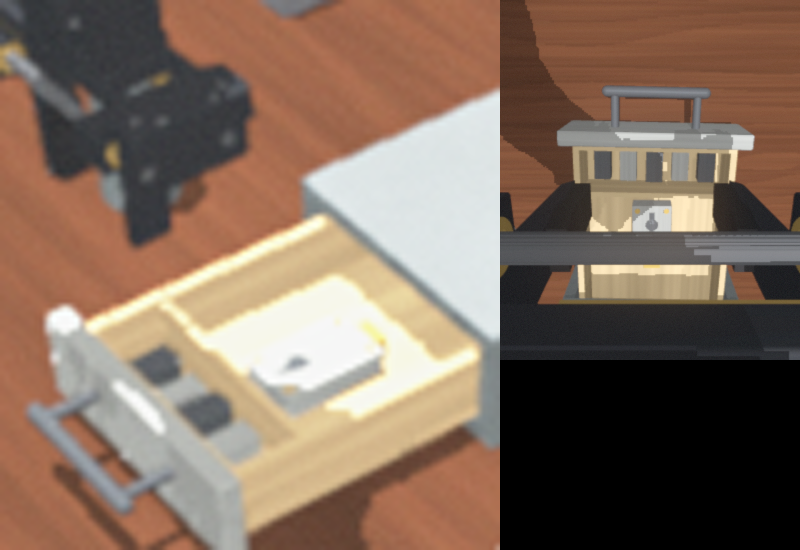

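In the wrist view the bar runs (233–339,152) and the case's front edge is (263–302,263). The side crop shows the case flat, with its bolt toward the back and the bar ends at (38,412) and (125,497).

```bash
python3 - <<'E'
from h import *
print(px('w4',233,152,.046),px('w4',339,152,.046),'case front',px('w4',283,262,.04))
s=lambda u,v,z:px('side4',u/5+190,v/5+95,z)
print('bar',s(38,412,.046),s(125,497,.046),'cab',s(305,182,.084))
a=np.mean([s(*p,.04) for p in[(252,372),(350,320),(382,345),(285,400)]],0);print('case',a)
E
```

```text
[0.4831 0.1218 0.046 ] [0.4833 0.2248 0.046 ] case front [0.6023 0.1703 0.04  ]
bar [0.4854 0.217  0.046 ] [0.4862 0.1274 0.046 ] cab [0.7033 0.2548 0.084 ]
case [0.6414 0.1603 0.04  ]
```

Bar to cabinet front measures about 220 mm against the nominal 223. Together with the force contact at the stop, that fits fully out. Handing in.

```bash
python3 -c "
from h import *
print(r.finish_job()); st()"
```

```text
the job is handed in; nothing more can be done
None
the job is handed in; nothing more can be done
```

I hooked the bar handle with closed fingers and pulled the drawer until the wrist force rose to about 24 N at its stop. I then picked up the rightmost lock case (y about −0.18) and lowered it into the rear compartment. I let go once the force showed it was on the floor, and the job was handed in at about 15.4 s.

**Lock case:** it looks flat behind the divider, centred about 0.157 m behind the handle and near the drawer's midline.

**Drawer:** the bar stands about 220 mm in front of the cabinet, against a nominal 223. My three handle position readings disagreed: the contact position gave 0.4795 m, the wrist camera 0.483 and the side camera 0.486. That spread is within the 10 mm tolerance, but I did not re-pull the drawer to confirm it.

**Other objects:** the bowl, can and knob drawer looked unmoved in the last pictures. The screwdriver and cardboard box were outside the crops I viewed. A before/after image difference showed no change that I would put down to them, but I did not measure any of these precisely.

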